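# Spin the encoder test wheel and brake it on its index

## Robot

A 6-joint arm with a two-finger parallel gripper is mounted at the origin on the work surface. World frame = base frame: x ahead of the robot, y to its left, z up, the work surface at z = 0. Lengths are in mm, angles in rad, forces in N, time in s.
With the tool pointing down it reaches from about 275 to 1000 mm from the base axis. Payload 8.4 kg.
Tool frame: the origin (TCP) lies on the centre line of the jaws, within the pads' length; the fingertips stand 22 mm ahead of it and the grasp point (between the pads) lies 3 mm ahead of it; z points along the fingers, y is the direction in which the jaws open and shut (so a half turn about z gives the same grasp; the last joint's range is limited). The gripper opens to 85 mm and grips with 20 to 120 N. Pads are 22 mm wide; open, the fingers measure 114 mm over their backs; the gripper's body (76 mm by 85 mm) begins 54 mm behind the grasp point. The pads swing forward as they close: fully open they stand 13 mm farther back than shut.
Start: joints at [1.316, 0.353, 1.633, -0, 1.155, -0.002], TCP at [156.321, 605.138, 253.281] pointing down, gripper open.
Joint ranges: [-2.63, 2.63], [-0.92, 2.1], [0.06, 2.66], [-1.3, 4.44], [0, 2.69], [-3.02, 3.02]. Speed limits (rad/s): [2.22, 2.22, 2.79, 3.14, 3.14, 3.14].

## Interface

Orientations are given as [roll, pitch, yaw] about the fixed x, y, z axes, in that order (R = Rz(yaw) Ry(pitch) Rx(roll)).
In Python, from rig import r gives the robot as it stands.
- The arm moves only by the tool carry_out, never from a script. Its argument "rows" is text: rows parted by semicolons, each of 5 numbers parted by spaces: the opening, from 0 (shut) to 1 (fully open), then the shift along the tool's x, y, z in units of 30 mm (1.0 is 30 mm), then the turn about the tool's z in units of 8 degrees (1.0 is 8 degrees). A call has 1 to 12 rows; each row shifts and turns the commanded pose from where the row before left it, along the tool's axes as they then stand; what a row does not reach is not made up. A row lasts 1/8 s, in which the tool goes at most 62.5 mm and 10.7 degrees, less where a joint would pass 70% of its speed; a pose out of reach is approached as far as the arm can. A call is refused whole if a number of a shift passes 1 or a number of a turn 1, either way. A call with a gripper value outside its range is refused whole. The fingers move at their own pace and stop on an object; "newtons" is the grip in N (left out, the last holds). Time passes only in rows, so rows that do not move let the fingers close. It gives the time, the measured TCP pose, the force and the opening at its end, in the units of the state.
- r.sense(): the state, without advancing time (a new reading comes with each control period).
- r.grab_frame(name): name is "side" or "top"; returns the picture (384x512x3 uint8, blue, green, red); there is no depth.
- r.get_calibration(name): a dict with "intrinsics" (3x3 intrinsics, pixels), "k1" (the pictures are not rectified: a ray, as slopes to the right and down, at radius r is drawn at 1 + k1 r^2 times it, then the intrinsics apply), "position" and "rotation" of the camera in the world. Camera axes: x right, y up, looking along -z (the intrinsics and any distortion apply to the point x, -y, -z); pixel columns grow to the right and rows downward; lengths in mm; the calibration is good to about 2 mm. A picture is of the moment at which its call begins. get_calibration takes no time and is no camera call.
- r.sign_off(): hands the job in, once; it reports no verdict.
The state is a dict: "clock": time; "qpos": joint angles; "qvel": joint speeds; "joint_efforts": joint torques, N m; "eef_pos": TCP position; "tcp_rot": TCP orientation; "contact_force": force on the tool from outside, world axes, zero at the start; "wrist_torque": the same for the moment, N m; "opening": opening from 0.0 (shut) to 1.0 (fully open).
Only numpy, scipy, OpenCV 4.12 (cv2) and the standard library are available. Lean on these libraries where they do the work, as an engineer would, in place of code of your own. Each camera call takes 0.05 s, during which the arm holds its last target.

## Task

Check the encoder rig on the bench: with a fingertip, flick the wheel's upright peg so that the wheel spins freely anticlockwise (seen from above) and the peg runs past the fixed pointer at least once with nothing touching the wheel. Then, on a later pass, brake the wheel with a fingertip so that it stops with the peg right at the pointer - stopped there in one go, not halted elsewhere and nudged into place - and take the hand away. Only touch: do not pinch the peg, and leave the other things on the bench alone.

Things in the scene. Friction and masses are not known exactly. Their poses are not given: they have to be found in the camera images.
- rig: Encoder test rig, fixed: dark foot 190 mm square, grey housing, bare aluminium wheel lying level on top. Origin: middle of the foot's underside, on the bench; z up along the wheel's axis, x axis from the axis to the pointer. The pointer is a dark bracket outside the rim: post 134 to 147 mm from the axis, 26 mm wide, 65 mm high, with a 6 mm wide tongue reaching in to 115 mm from the axis.
- hub (a point): Centre of the wheel at its flat upper face, 58 mm above the bench. Disc 220 mm across, 8 mm thick, about 0.85 kg (+-25 %). A hub 36 mm across rises 10 mm and tiny screw heads lie within 33 mm of the axis; else, but for the peg, the face is bare: a fingertip pressed on it brakes by rubbing (a few newtons stop it almost at once; left alone it then stays put).
- peg (a point): The index peg, one dark steel dowel 14 mm in diameter standing 35 mm above the wheel's face (top 93 mm above the bench), fixed to the wheel 85 mm from the axis. This point is on the peg's axis half-way up, 17.5 mm above the wheel's face.
- mark (a point): Fixed point where the peg's mid-point must stop: 85 mm from the wheel's axis on the line towards the pointer, 17.5 mm above the wheel's face.
- wheel (a joint): Angle of the wheel in rad: 0 with the peg at the pointer, growing anticlockwise seen from above and counting on past every turn (peg at the pointer again at 6.28, 12.57, ...). At the start 0.6 to 3.6. No end stops; a good bearing: coasting freely it loses very roughly 0.1 to 0.2 rad/s each second.
- driver: Loose screwdriver lying on the bench, not part of the job.
- jar: Loose small amber jar 52 mm across, 60 mm high, not part of the job; origin at its underside.
- capacitor: Loose can capacitor 36 mm across, about 70 mm high, not part of the job; origin at its underside.
- transformer: Loose small transformer about 50 x 56 x 42 mm, not part of the job; origin at its underside.

How it is judged (in metres and radians):
On the way, in this order (a step that is already met when the one before it is completed fails the run):
1. the wheel, flicked, spins freely anticlockwise faster than 1 rad/s with the fingers off it (velocity of joint wheel above 1 rad/s and contact force between each of the arm, the fingers and rig below 0.05 N), for 0.2 s.
2. the peg has gone past the pointer, the wheel still turning untouched (value of joint wheel above 6.6 rad and velocity of joint wheel above 0.15 rad/s and contact force between each of the arm, the fingers and rig below 0.05 N), for 0.05 s.
3. on a later pass a fingertip brakes the wheel to a stop with the peg at the pointer (value of joint wheel above 12 rad and horizontal distance between peg and mark below 0.016 m and velocity of joint wheel between -0.1 and 0.1 rad/s and contact force between the fingers and rig above 0.2 N), for 0.04 s.
At the end, for the whole second after the job is handed in: The wheel is at rest (under 0.03 rad/s) with the peg's axis within 16 mm, about a peg's width, of the mark at the pointer (horizontal distance between peg and mark below 0.016 m and velocity of joint wheel between -0.03 and 0.03 rad/s); the robot touches nothing.
It fails at once if after passing the pointer the wheel comes to a stop away from it (more than 22 mm off) (value of joint wheel above 6.9 rad and velocity of joint wheel below 0.02 rad/s and horizontal distance between peg and mark above 0.022 m).
It fails at once if the peg is pinched between the fingers (distance between the grasp point and peg below 0.018 m and horizontal distance between the grasp point and peg below 0.009 m and contact force between the fingers and rig above 8 N).
It fails at once if one of the four loose things around the rig is moved or lifted (over 20 mm) (distance of any of driver, jar, capacitor, transformer from where it was at the start of the episode above 0.02 m).
It also fails if it takes over 58 s, if anything falls off the work surface, if the arm or the gripper's body presses on something with over 40 N, if the wrist force passes 120 N, or if a joint passes its speed limit or range.

## Working session

There is one attempt and no reset: what is moved stays moved. The work goes in short steps, Python scripts to look and compute and a tool call to move; the robot and the scene stay as the last step left them, time stands still between calls to the robot, and variables do not carry over. Pictures are saved under pics/ and viewed, and the job is handed in when it is done.

Besides the shell and the picture viewer there is one more tool, called after "Call:" as name(argument=value, ...), one argument or row to a line, values as JSON. carry_out: Moves the arm, as the interface text tells. Its arguments: {"type":"object","properties":{"rows":{"type":"string"},"newtons":{"type":"number"}},"required":["rows"]}

```bash
ls; mkdir -p pics
python3 - <<'E'
from rig import r
import cv2
print(r.sense())
for n in("side","top"):
    print(r.get_calibration(n))
    cv2.imwrite(f"pics/{n}0.png",r.grab_frame(n))
E
```

```text
pics
{'clock': 0.0, 'qpos': array([ 1.31558079e+00,  3.53626228e-01,  1.63412369e+00,  1.91532068e-05,
        1.15519133e+00, -2.41569127e-03]), 'qvel': array([ 7.83428543e-04,  6.79729867e-04, -7.28104239e-05, -5.09028757e-05,
        6.04555817e-05, -5.22302667e-04]), 'joint_efforts': array([ 2.14698433e-03, -6.05237174e+01, -3.42072415e+01,  1.76456401e-04,
        9.32503841e-03, -4.22856954e-05]), 'eef_pos': array([156.21636985, 604.71211152, 252.57981417]), 'tcp_rot': array([-3.14024410e+00, -2.07700404e-05,  2.88878505e+00]), 'contact_force': array([ 0.67145059, -0.21854499,  0.45681628]), 'wrist_torque': array([ 0.02078968, -0.0027978 , -0.01211531]), 'opening': 1.0033003979813526}
{'intrinsics': array([[375.38601025,   0.        , 253.98227803],
       [  0.        , 375.38601025, 191.91914157],
       [  0.        ,   0.        ,   1.        ]]), 'k1': -0.010034424916746922, 'position': array([  88.91143718, -557.7484314 ,  730.93318217]), 'rotation': array([ 8.29757982e-01,  5.35188747e-04, -6.94713436e-01])}
{'intrinsics': array([[462.63249297,   0.        , 250.84958812],
       [  0.        , 462.63249297, 187.96259138],
       [  0.        ,   0.        ,   1.        ]]), 'k1': -0.1295145518809593, 'position': array([ 463.94628366,   -2.89239757, 1175.36166473]), 'rotation': array([ 7.64891106e-02,  1.55607673e-03, -1.58949766e+00])}
```

View pics/top0.png

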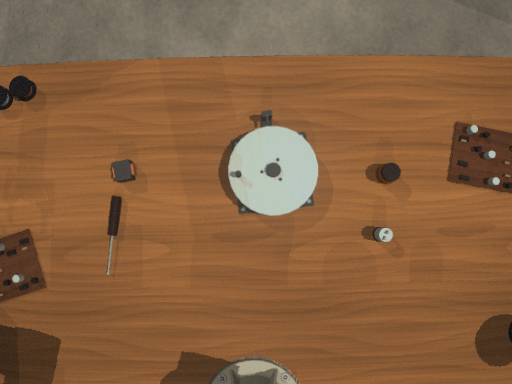

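View pics/side0.png

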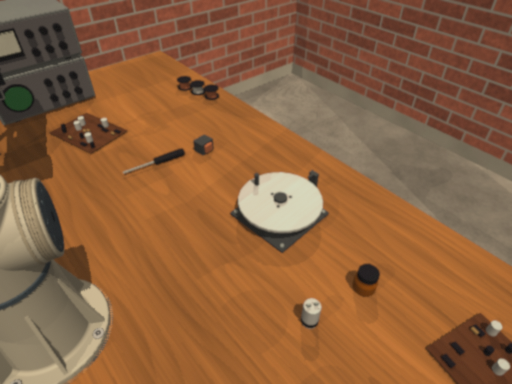

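The top picture shows the wheel at about (273,170). The pointer is above it at (266,117), on the far side from the robot, and the peg is to the left at about (236,174). The driver and transformer lie to the left, the jar and capacitor to the right. I'll enlarge the pictures and fit the positions.

```bash
cat > h.py <<'E'
import numpy as np, cv2
from scipy.spatial.transform import Rotation as Ro
from rig import r
def cam(n):
    c=r.get_calibration(n); return c['intrinsics'],c['k1'],c['position'],Ro.from_euler('xyz',c['rotation']).as_matrix()
def proj(n,P):
    K,k,p,R=cam(n); q=(np.atleast_2d(P)-p)@R
    s=np.c_[q[:,0],-q[:,1]]/(-q[:,2:3]); f=1+k*(s**2).sum(1,keepdims=True); s=s*f
    return np.c_[s[:,0]*K[0,0]+K[0,2],s[:,1]*K[1,1]+K[1,2]]
def unproj(n,uv,z):
    K,k,p,R=cam(n); d=np.array([(uv[0]-K[0,2])/K[0,0],(uv[1]-K[1,2])/K[1,1]]); s=d.copy()
    for _ in range(20): s=d/(1+k*(s@s))
    w=R@np.array([s[0],-s[1],-1]); return p+w*(z-p[2])/w[2]
E
python3 - <<'E'
import cv2
a=cv2.imread('pics/top0.png');b=cv2.imread('pics/side0.png')
cv2.imwrite('pics/top0z.png',cv2.resize(a[100:225,210:340],None,fx=4.6,fy=4.6,interpolation=cv2.INTER_CUBIC))
cv2.imwrite('pics/side0z.png',cv2.resize(b[160:255,220:340],None,fx=6,fy=6,interpolation=cv2.INTER_CUBIC))
from h import *
print(unproj('top',(273,170),58),unproj('top',(266,117),65),unproj('top',(236,174),93))
m=(a.astype(int).min(2)>150).astype('uint8');m[:110]=0;m[220:]=0;m[:,:215]=0;m[:,330:]=0
c=max(cv2.findContours(m,0,1)[0],key=cv2.contourArea)
h=cv2.convexHull(c)[:,0]
P=np.array([unproj('top',p,58)[:2] for p in h.astype(float)])
from scipy.optimize import least_squares
s=least_squares(lambda x:np.hypot(P[:,0]-x[0],P[:,1]-x[1])-x[2],[500,0,110],loss='soft_l1')
print(s.x,np.abs(s.fun).max())
E
```

```text
[592.36329865 -57.40260219  58.        ] [722.24395363 -43.02299655  65.        ] [580.51030647  31.55306317  93.        ]
[592.71196298 -57.37038993 108.44641605] 1.5917396239893833
```

View pics/top0z.png

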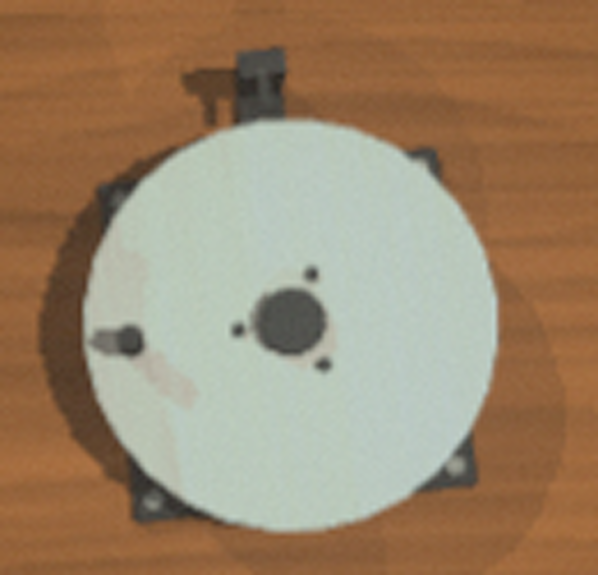

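View pics/side0z.png

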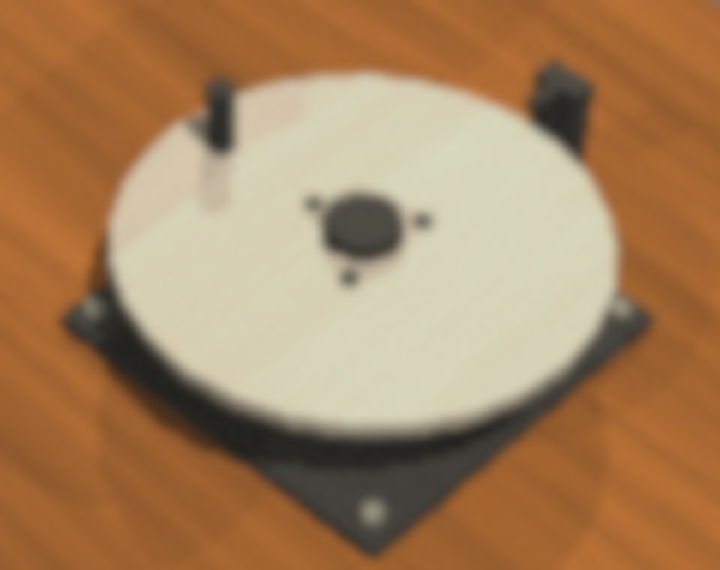

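Run:
```python
from h import *
f=lambda x,y,z:unproj('top',((x+.5)/4.6-.5+210,(y+.5)/4.6-.5+100),z)[:2]
A=f(118,200,8);B=f(423,165,8);C=f(458,466,8);D=f(152,502,8)
print(A,B,C,D,'foot c',(A+B+C+D)/4)
d=(A-D)+(B-C);print('yaw foot',np.degrees(np.arctan2(d[1],d[0])))
hub=f(290,321,68);peg=f(131,341,93);pt=f(261,62,65);print('hub',hub,'peg',peg,'ptr',pt)
for c in ((592.7,-57.4),hub):
  for q in (peg,pt):
    e=q-np.array(c);print(np.hypot(*e),np.degrees(np.arctan2(e[1],e[0])))
g=lambda x,y,z:unproj('side',((x+.5)/6-.5+220,(y+.5)/6-.5+160),z)[:2]
print('side hub',g(363,215,68),'peg',g(221,85,93),'pegbase',g(222,150,58),'ptr top',g(567,78,65))
for n,uv,z in [('jar',(389,172),60),('cap',(384,235),70),('trans',(123,170),42),('dr1',(116,197),10),('dr2',(108,275),5)]: print(n,unproj('top',uv,z)[:2])
```

```text
[669.0764177   34.89772235] [ 685.76007349 -135.1217554 ] [ 517.79394929 -149.68486604] [501.25823855  18.91107879] foot c [593.47216976 -57.74945508]
yaw foot 5.19847500493522
hub [592.70472733 -56.11024236] peg [581.0335135   26.63284066] ptr [732.00251163 -44.09423419]
84.83881904275566 97.90399107115935
139.93653258095205 5.456171219486264
83.5621626113842 98.02881097746153
139.81508203414546 4.930204112753205
side hub [595.76556356 -54.52702813] peg [585.73927691  28.90034801] pegbase [583.74080132  25.61414031] ptr top [734.15287901 -44.34359118]
jar [ 582.32656485 -342.27508032]
cap [ 429.15247619 -320.96877543]
trans [601.6879282  314.84205526]
dr1 [536.62208789 341.83594317]
dr2 [338.26299827 365.09471659]
```

Call:
carry_out(
  rows="0 -0.95 -0.72 0 0;0 -0.95 -0.72 0 0;0 -0.95 -0.72 0 0;0 -0.95 -0.72 0 0;0 -0.95 -0.72 0 0;0 -0.95 -0.72 0 0;0 -0.95 -0.72 0 0;0 -0.95 -0.72 0 0;0 -0.95 -0.72 0 0;0 -0.95 -0.72 0 0;0 -0.95 -0.72 0 0;0 -0.95 -0.72 0 0",
  newtons=20,
)

```text
clock: 1.6
eef_pos: [423.1, 267.5, 253.1]
tcp_rot: [-3.141, -0.0, 2.889]
contact_force: [0.7, 0.8, 0.6]
opening: 0.0
```

Call:
carry_out(
  rows="0 -0.97 -0.75 0 0;0 -0.97 -0.75 0 0;0 -0.97 -0.75 0 0;0 -0.97 -0.75 0 0;0 -0.97 -0.75 0 0;0 -0.97 -0.75 0 0;0 -0.97 -0.75 0 0;0 -0.97 -0.75 0 0;0 0 0 0.9 -1;0 0 0 0.9 -1;0 0 0 0.9 -1;0 0 0 0.8 -1",
)

```text
clock: 3.1
eef_pos: [602.5, 36.0, 146.9]
tcp_rot: [3.141, -0.001, -2.831]
contact_force: [-0.3, -0.5, -0.1]
opening: -0.001
```

Run:
```python
from h import *
s=r.sense();print(s['eef_pos'],s['tcp_rot'],s['contact_force'],s['qpos'])
p=s['eef_pos'].copy();p[2]-=22
for n in('top','side'):
    im=r.grab_frame(n);print(n,proj(n,p))
    cv2.imwrite(f'pics/{n}1.png',cv2.resize(im[90:240,190:350],None,fx=4,fy=4,interpolation=cv2.INTER_CUBIC))
```

```text
[602.54301078  36.02442749 146.92891333] [ 3.14132998e+00 -1.03470470e-03 -2.83138748e+00] [-0.25655164 -0.4862319  -0.14708579] [ 5.72336886e-02  4.38366610e-01  1.76867176e+00 -5.78555416e-06
  9.35621796e-01 -1.82376424e+00]
top [[233.42592785 162.97752612]]
side [[259.6048115  160.46431048]]
```

View pics/top1.png

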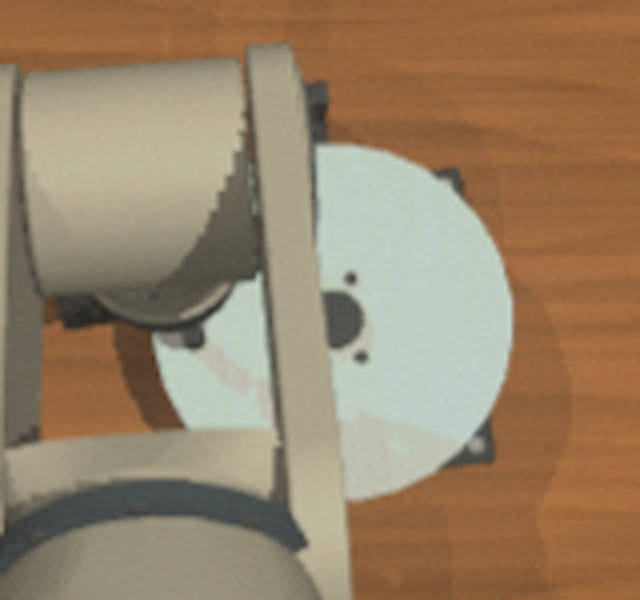

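View pics/side1.png

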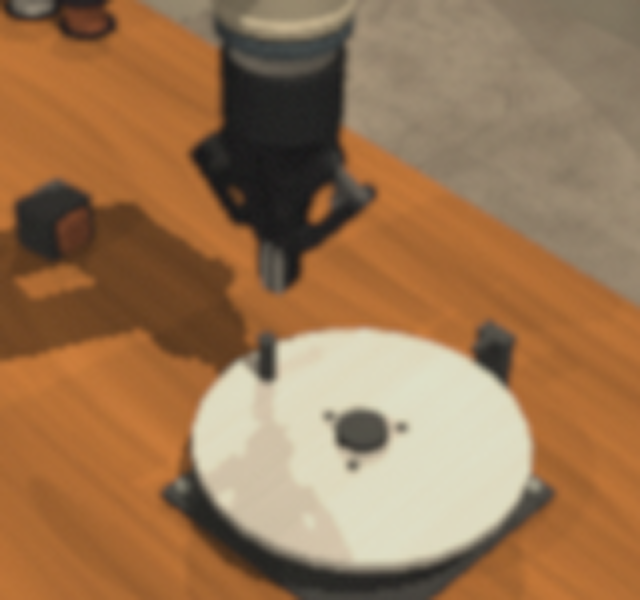

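Call:
carry_out(
  rows="0 0 0 1 0;0 0 0 1 0;0 0 0 0.1 0;0 0 0 0 0",
)

```text
clock: 3.7
eef_pos: [603.6, 36.2, 86.3]
tcp_rot: [-3.141, 0.001, -2.837]
contact_force: [-0.4, -0.3, -0.3]
opening: 0.003
```

Call:
carry_out(
  rows="0 0 0 0.05 0;0 0 0 0 0",
)

```text
clock: 3.95
eef_pos: [603.5, 36.2, 84.7]
tcp_rot: [-3.141, 0.001, -2.836]
contact_force: [-0.7, -0.4, -0.4]
opening: 0.001
```

Call:
carry_out(
  rows="0 0 0 0.05 0;0 0 0 0 0",
)

```text
clock: 4.2
eef_pos: [603.0, 36.1, 82.3]
tcp_rot: [3.142, 0.0, -2.836]
contact_force: [-0.2, -0.2, 0.5]
opening: 0.003
```

Call:
carry_out(
  rows="0 0 0 0.05 0;0 0 0 0 0",
)

```text
clock: 4.45
eef_pos: [602.9, 36.1, 80.6]
tcp_rot: [3.142, -0.0, -2.836]
contact_force: [-0.7, -0.2, -0.9]
opening: 0.002
```

Call:
carry_out(
  rows="0 0 0 0.05 0;0 0 0 0 0",
)

```text
clock: 4.7
eef_pos: [603.9, 36.0, 80.1]
tcp_rot: [-3.141, 0.002, -2.836]
contact_force: [-0.3, -0.9, 5.7]
opening: -0.0
```

Call:
carry_out(
  rows="0 0 0 -0.3 0;0 0 0 0 0;0 0.4 0 0 0;0 0.8 -0.05 0 0;0 -0.3 0 0 0;0 0 0 -1 0;0 0 0 -0.7 0",
)

```text
clock: 5.58
eef_pos: [578.3, 26.7, 140.1]
tcp_rot: [-3.141, 0.001, -2.836]
contact_force: [0.1, 0.2, 0.1]
opening: -0.003
```

```bash
cat >> h.py <<'E'
C=np.array([593.5,-56.5]); YAW=np.radians(5.2)
def show(tag,n='side'):
    t=r.sense()['clock']; im=r.grab_frame(n)
    cv2.imwrite(f'pics/{tag}.png',cv2.resize(im[150:260,220:345],None,fx=5,fy=5,interpolation=cv2.INTER_CUBIC)); return t,im
def pegang(im):
    # dark pixels compared with expected peg at each angle, both cameras handled as 'side'
    g=cv2.GaussianBlur(im.min(2).astype(np.float32),(3,3),0)
    best=[]
    hs=np.linspace(60,92,12)
    for a in np.radians(np.arange(0,360,1.)):
        P=np.array([[C[0]+85*np.cos(a+YAW),C[1]+85*np.sin(a+YAW),h] for h in hs])
        uv=proj('side',P).astype(np.float32)
        best.append(cv2.remap(g,uv[:,0].copy(),uv[:,1].copy(),1).max())
    b=np.array(best);i=np.where(b<b.min()+12)[0]
    return b.min(),np.degrees(np.angle(np.exp(1j*np.radians(i)).mean()))%360,len(i)
E
python3 - <<'E'
from h import *
for k in range(3):
    t,im=show(f's2_{k}'); np.save(f'pics/s2_{k}.npy',im)
    print(t,pegang(im))
print(r.sense()['eef_pos'])
E
```

```text
5.575 (np.float32(69.18207), np.float64(174.0), 3)
5.625 (np.float32(71.14307), np.float64(181.99999999999997), 3)
5.675 (np.float32(69.37891), np.float64(189.5), 4)
[578.67150943  26.70924025 140.06886744]
```

View pics/s2_0.png

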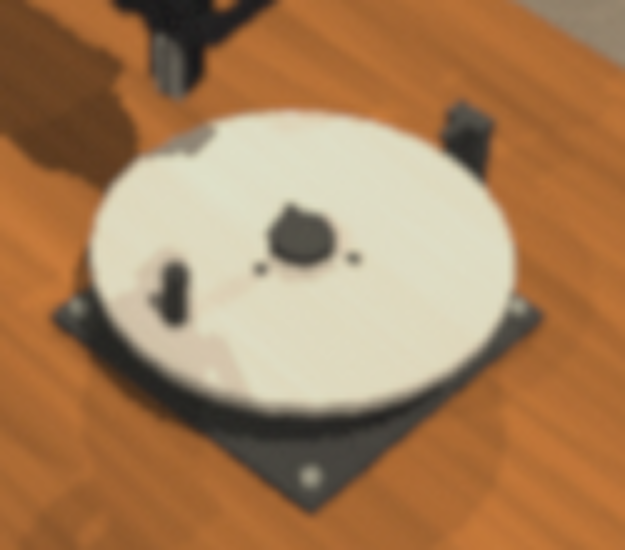

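View pics/s2_2.png

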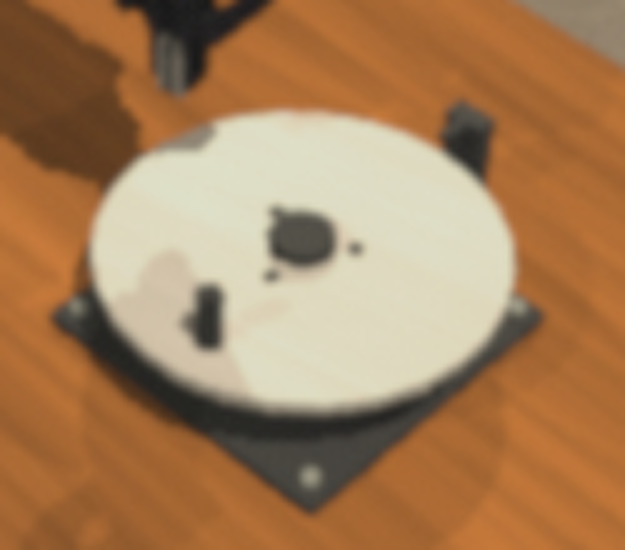

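The side picture shows the peg past the near-left of the wheel (crop 175,290, then 208,318), turning anticlockwise at about 2.7 rad/s. The finger is clear above it. I'll let it coast and track it.

Call:
carry_out(
  rows="0 0 0 0 0;0 0 0 0 0;0 0 0 0 0;0 0 0 0 0;0 0 0 0 0;0 0 0 0 0;0 0 0 0 0;0 0 0 0 0",
)

```text
clock: 6.72
eef_pos: [577.7, 26.6, 139.3]
tcp_rot: [-3.142, 0.0, -2.836]
contact_force: [-0.8, 0.1, 0.6]
opening: 0.001
```

```bash
cat > trk.py <<'E'
from h import *
import sys
for k in range(int(sys.argv[2])):
    t,im=show(f'{sys.argv[1]}_{k}'); a=pegang(im); print(t,a)
    open('log.txt','a').write(f'{t} {a[1]}\n')
E
echo "5.575 174
5.625 182
5.675 189.5">log.txt
python3 trk.py s3 2
```

```text
6.725 (np.float32(67.93945), np.float64(346.0), 5)
6.775 (np.float32(66.3595), np.float64(353.5), 4)
```

Call:
carry_out(
  rows="0 0 0 0 0;0 0 0 0 0;0 0 0 0 0;0 0 0 0 0;0 0 0 0 0;0 0 0 0 0;0 0 0 0 0;0 0 0 0 0",
)

```text
clock: 7.82
eef_pos: [577.7, 26.6, 139.3]
tcp_rot: [-3.142, -0.0, -2.836]
contact_force: [-0.2, 1.1, 0.4]
opening: 0.001
```

```bash
python3 trk.py s4 2
```

```text
7.825 (np.float32(70.64307), np.float64(134.0), 3)
7.875 (np.float32(72.77704), np.float64(140.0), 3)
```

Call:
carry_out(
  rows="0 0 0 0 0;0 0 0 0 0;0 0 0 0 0;0 0 0 0 0;0 0 0 0 0;0 0 0 0 0;0 0 0 0 0;0 0 0 0 0",
)

```text
clock: 8.93
eef_pos: [577.7, 26.6, 139.3]
tcp_rot: [-3.142, 0.0, -2.836]
contact_force: [-0.6, 0.4, 0.3]
opening: -0.0
```

```bash
python3 trk.py s5 2
```

```text
8.925 (np.float32(74.98035), np.float64(267.5), 4)
8.975 (np.float32(74.75079), np.float64(273.0), 3)
```

```bash
cat > fit.py <<'E'
import numpy as np
from scipy.optimize import least_squares
from scipy.integrate import odeint
d=np.loadtxt('log.txt');t=d[:,0];a=np.radians(d[:,1])
# unwrap with velocity guess
th=[a[0]];w=2.7
for i in range(1,len(t)):
    dt=t[i]-t[i-1];wn=w-.22*dt;e=th[-1]+.5*(w+wn)*dt
    x=a[i]+2*np.pi*round((e-a[i])/(2*np.pi));th.append(x)
    w=(x-th[-2])/dt if dt>.3 else w
    if dt>.3:w-=.1*dt
    else: w=wn
th=np.array(th);T=t-t[0]
def model(p,T): # w' = -(c + b w)
    c,b=p[2],p[3]
    return p[0]+ (p[1]+c/b)*(1-np.exp(-b*T))/b - c/b*T
s=least_squares(lambda p:np.r_[(model(p,T)-th)/.02,(p[3]-.03)/.03],[th[0],2.7,.15,.03],bounds=([0,0,0,1e-4],[9,9,1,1]))
p=s.x;print(p,'res',np.round(model(p,T)-th,3))
print('last th',th[-1])
G=np.arange(0,30,.01);m=model(p,G);w=(p[1]+p[2]/p[3])*np.exp(-p[3]*G)-p[2]/p[3]
i=np.argmax(w<=0);print('stops t',t[0]+G[i],'at rad',m[i] if w.min()<=0 else None)
for k in (2,3,4):
    X=2*np.pi*k
    j=np.where((m[:-1]<X)&(m[1:]>=X)&(w[1:]>0))[0]
    if len(j):print(k,'t',t[0]+G[j[0]],'w',w[j[0]])
E
python3 fit.py
```

```text
[3.03828476 2.74083657 0.14578901 0.0325459 ] res [ 0.001 -0.001  0.004 -0.002 -0.009  0.003  0.009 -0.004 -0.   ]
last th 11.047934165124106
stops t 20.245 at rad 21.546561359699737
2 t 9.765 w 1.8204044619584003
3 t 14.344999999999999 w 0.9479777580918576
```

Call:
carry_out(
  rows="0 0 0 0 0;0 0 0 0 0;0 0 0 0 0;0 0 0 0 0;0 0 0 0 0;0 0 0 0 0;0 0 0 0 0;0 0 0 0 0;0 0 0 0 0;0 0 0 0 0;0 0 0 0 0",
)

```text
clock: 10.4
eef_pos: [577.7, 26.6, 139.3]
tcp_rot: [3.142, -0.0, -2.836]
contact_force: [-0.4, -0.0, -0.1]
opening: 0.001
```

```bash
python3 trk.py s6 2; python3 fit.py
```

```text
10.4 (np.float32(70.174805), np.float64(65.5), 4)
10.45 (np.float32(70.20679), np.float64(69.5), 4)
[3.04013404 2.73389602 0.12159906 0.04032954] res [ 0.003  0.     0.005 -0.006 -0.013 -0.     0.007  0.002  0.007 -0.01
  0.005]
last th 13.779374444495232
stops t 21.585 at rad 22.578358178381272
2 t 9.754999999999999 w 1.8420244971018565
3 t 14.135000000000002 w 1.0555462348388658
```

Call:
carry_out(
  rows="0 0 0 0 0;0 0 0 0 0;0 0 0 0 0;0 0 0 0 0;0 0 0 0 0;0 0 0 0 0;0 0 0 0 0;0 0 0 0 0",
)

```text
clock: 11.5
eef_pos: [577.7, 26.6, 139.3]
tcp_rot: [-3.142, 0.0, -2.836]
contact_force: [0.3, -0.5, 0.7]
opening: 0.004
```

```bash
python3 trk.py s7 2; python3 fit.py
```

```text
11.5 (np.float32(69.90411), np.float64(168.0), 3)
11.55 (np.float32(66.66333), np.float64(172.0), 3)
[3.04066636 2.7345777  0.10060305 0.04910961] res [ 0.004  0.001  0.006 -0.006 -0.013 -0.002  0.005  0.001  0.005 -0.005
  0.011 -0.006  0.   ]
last th 15.568336927789419
stops t 22.845 at rad 23.352103236170237
2 t 9.754999999999999 w 1.8469300893231804
3 t 14.055 w 1.1053701042401252
```

View pics/s7_1.png

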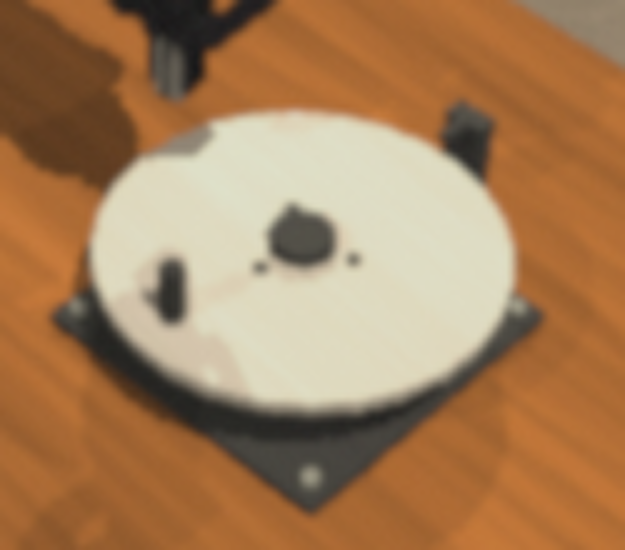

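Call:
carry_out(
  rows="0 0 0 0.9 0;0 0 0 0.8 0;0 0 0 0.17 0;0 0 0 0 0;0 0 0 0 0;0 0 0 0 0;0 0 0 0 0;0 0 0 0 0;0 0 0 0 0;0 0 0 0 0;0 0 0 0 0;0 0 0 0 0",
)

```text
clock: 13.1
eef_pos: [577.7, 26.6, 83.2]
tcp_rot: [3.142, -0.0, -2.836]
contact_force: [-0.1, 1.0, -0.5]
opening: 0.002
```

```bash
python3 trk.py s8 2; python3 fit.py
```

```text
13.1 (np.float32(49.839355), np.float64(86.5), 8)
13.15 (np.float32(49.789062), np.float64(86.5), 8)
[3.30852726e+00 2.19314006e+00 3.59552188e-16 1.00000000e-04] res [ 0.272  0.242  0.22  -0.208 -0.23  -0.379 -0.374 -0.298 -0.284  0.178
  0.218  0.801  0.84  -0.554 -0.444]
last th 20.359265724513854
stops t 5.575 at rad None
2 t 9.795 w 2.1922147467568833
3 t 12.655000000000001 w 2.191587862987961
4 t 15.525000000000002 w 2.1909589675220977
```

View pics/s8_1.png

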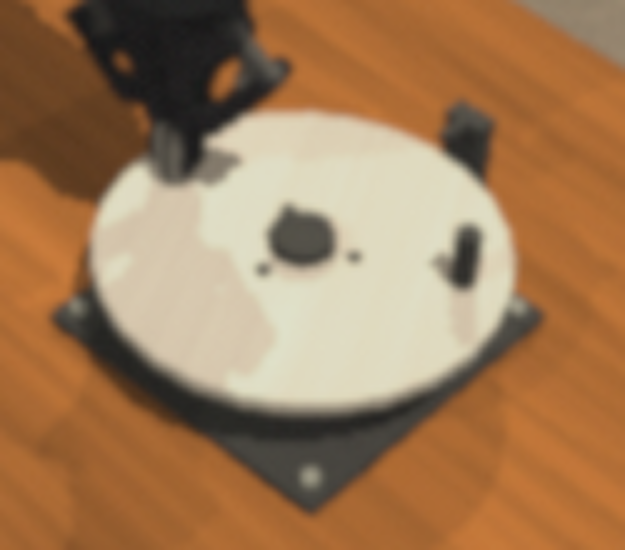

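View pics/s3_1.png

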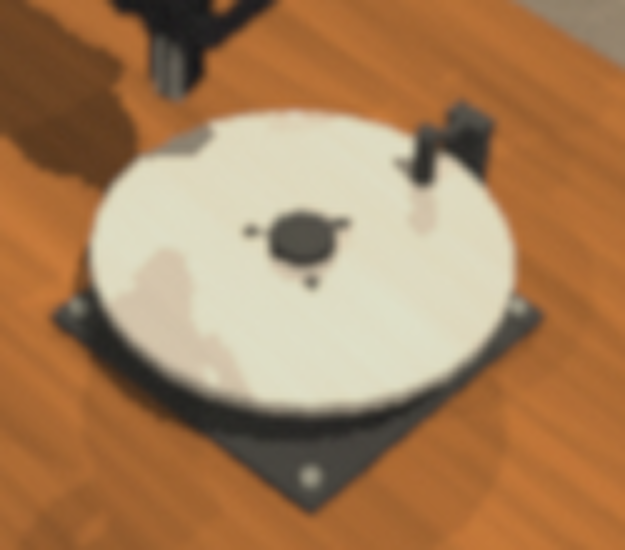

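The peg is at crop (465,258), on the near right, about 60° before the pointer. My detector locked onto the lowered finger in these two frames, so I'll re-measure them with the search range restricted.

```bash
sed -i '$d' log.txt; sed -i '$d' log.txt
sed -i 's/arange(0,360,1.)/arange(200,370,.5)/; s/radians(i)/radians(200+.5*i)/' h.py
python3 - <<'E'
from h import *
for k,t in ((0,13.1),(1,13.15)):
    c=cv2.imread(f'pics/s8_{k}.png'); im=np.full((384,512,3),255,np.uint8)
    im[150:260,220:345]=cv2.resize(c,(125,110),interpolation=cv2.INTER_AREA)
    a=pegang(im);print(t,a);open('log.txt','a').write(f'{t} {a[1]}\n')
# check pointer direction in the side view
f=lambda R,z,a=0:(proj('side',[[C[0]+R*np.cos(YAW+a),C[1]+R*np.sin(YAW+a),z]])[0]-[219.5,149.5])*5-.5
print('post top mid',f(140,65),'post inner top',f(134,65),'peg0 base/top',f(85,58),f(85,93),'hub',f(0,68))
a=np.radians(-6.5);print('peg353.5',f(85,58,a),f(85,93,a))
E
python3 fit.py
```

```text
13.1 (np.float32(75.12933), np.float64(292.75), 6)
13.15 (np.float32(73.39368), np.float64(296.0), 5)
post top mid [470.19066884 115.34962388] post inner top [463.44962996 120.22109173] peg0 base/top [405.75360015 170.85949036] [411.25178672 121.31005294] hub [301.7871628  232.99764106]
peg353.5 [418.83003679 179.61025414] [424.66914409 130.00459483]
[3.04123414 2.72830621 0.13149982 0.03495548] res [ 0.004  0.001  0.006 -0.008 -0.016 -0.002  0.005  0.004  0.009 -0.003
  0.013 -0.013 -0.007  0.001  0.005]
last th 17.732545200262386
stops t 21.185000000000002 at rad 22.39943449311619
2 t 9.754999999999999 w 1.846019731051388
3 t 14.125 w 1.0515963416699
```

```bash
python3 trk.py s9 1; python3 fit.py | tail -2
```

```text
13.2 (np.float32(74.23242), np.float64(299.25), 6)
2 t 9.754999999999999 w 1.8460147043492938
3 t 14.135000000000002 w 1.0465359397838592
```

Call:
carry_out(
  rows="0 0 0 0 0;0 0 0 0 0;0 0 0 0 0;0 0 0 0 0;0 0 0 0 0;0 0 0 0 0;0 0 0 0.2 0;0 0 0 0 0;0 0 0 0 0;0 0 0 0 0",
)

```text
clock: 14.5
eef_pos: [580.9, 27.0, 79.9]
tcp_rot: [-3.14, 0.007, -2.836]
contact_force: [0.5, 1.3, 22.4]
opening: 0.001
```

```bash
python3 trk.py s10 2
```

```text
14.5 (np.float32(67.05469), np.float64(355.5), 9)
14.55 (np.float32(66.97656), np.float64(355.5), 9)
```

View pics/s10_1.png

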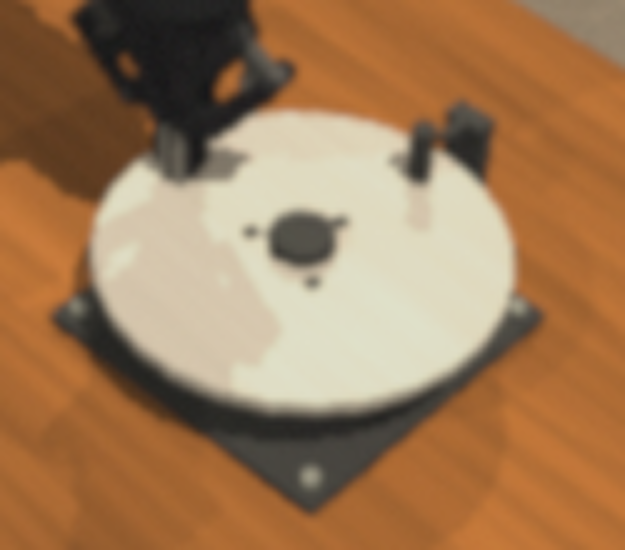

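The wheel has stopped with the peg at crop (420,150), about 4–5° (roughly 7 mm) short of the pointer line. I'll lift straight off.

Call:
carry_out(
  rows="0 0 0 -0.2 0;0 0 0 -0.5 0;0 0 0 -1 0;0 0 0 -1 0;0 0 0 -1 0;0 0 0 0 0;0 0 0 0 0",
)

```text
clock: 15.48
eef_pos: [577.2, 26.5, 187.8]
tcp_rot: [3.141, -0.001, -2.836]
contact_force: [-0.8, 0.3, -0.5]
opening: -0.003
```

```bash
python3 trk.py s11 2; python3 -c "
from h import *
print(r.sense()['eef_pos'])
t,im=show('x');cv2.imwrite('pics/s11full.png',im)
cv2.imwrite('pics/s11z.png',cv2.resize(im[155:205,270:330],None,fx=10,fy=10,interpolation=cv2.INTER_CUBIC))
im=r.grab_frame('top');cv2.imwrite('pics/t11z.png',cv2.resize(im[100:225,210:340],None,fx=4.6,fy=4.6,interpolation=cv2.INTER_CUBIC))"
```

```text
15.475 (np.float32(65.03583), np.float64(2.2499999999999916), 8)
15.525 (np.float32(65.24597), np.float64(2.499999999999994), 9)
[576.88428797  26.5247312  187.05534938]
```

View pics/s11z.png

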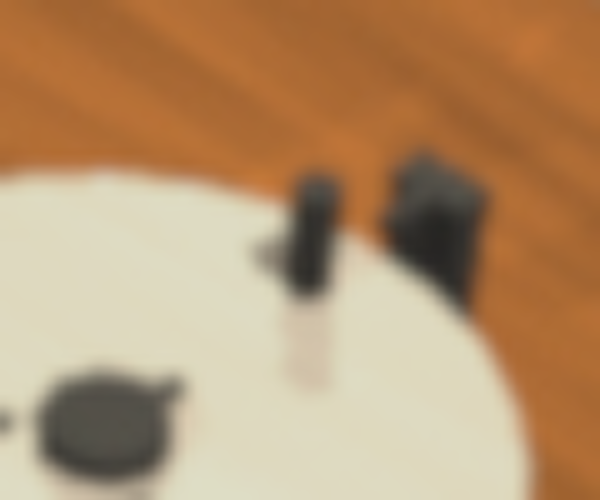

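View pics/t11z.png

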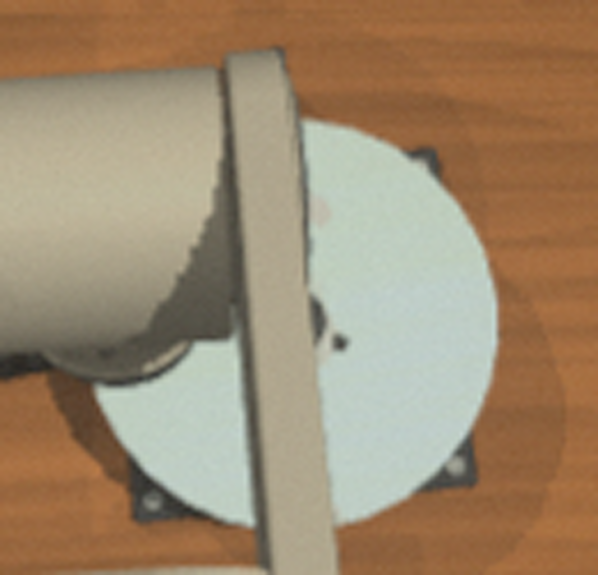

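Call:
carry_out(
  rows="0 0 0.8 -0.5 0;0 0 1 -0.5 0;0 0 1 0 0;0 0 1 0 0;0 0 1 0 0;0 0 1 0 0;0 0 0 0 0;0 0 0 0 0",
)

```text
clock: 16.68
eef_pos: [525.2, 192.1, 217.7]
tcp_rot: [-3.141, -0.001, -2.835]
contact_force: [0.4, -0.4, 0.4]
opening: 0.001
```

```bash
python3 trk.py s12 2; python3 -c "
from h import *
im=r.grab_frame('top');cv2.imwrite('pics/t12f.png',im);cv2.imwrite('pics/t12z.png',cv2.resize(im[100:225,210:340],None,fx=4.6,fy=4.6,interpolation=cv2.INTER_CUBIC))"; sleep 0; python3 trk.py s13 1; tail -6 log.txt
```

```text
16.675 (np.float32(67.86536), np.float64(2.9999999999999916), 9)
16.725 (np.float32(68.28668), np.float64(2.9999999999999916), 9)
16.825 (np.float32(68.06201), np.float64(2.9999999999999916), 9)
14.55 355.5
15.475 2.2499999999999916
15.525 2.499999999999994
16.675 2.9999999999999916
16.725 2.9999999999999916
16.825 2.9999999999999916
```

View pics/t12z.png

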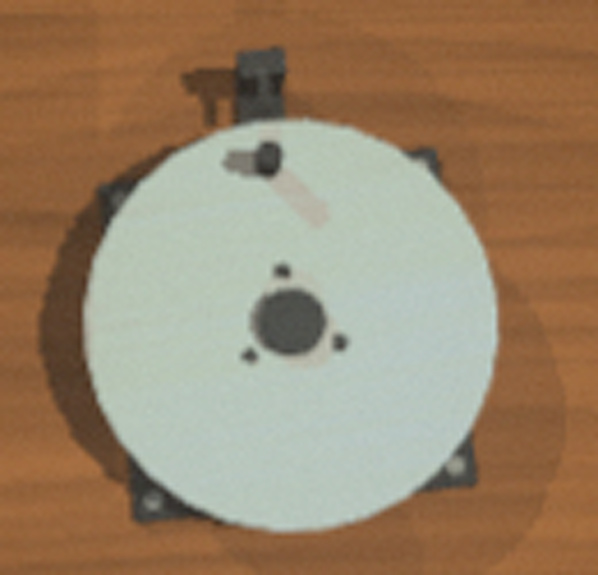

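View pics/t12f.png

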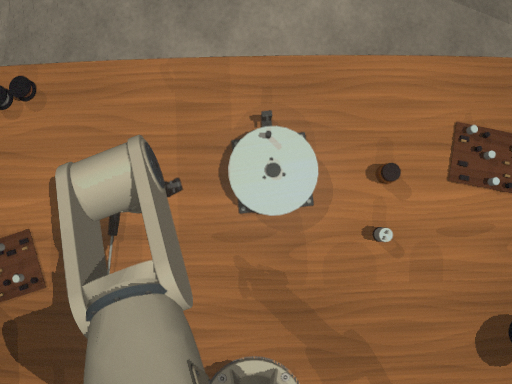

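Call:
carry_out(
  rows="0 0 0 0 0;0 0 0 0 0;0 0 0 0 0;0 0 0 0 0;0 0 0 0 0;0 0 0 0 0;0 0 0 0 0;0 0 0 0 0;0 0 0 0 0;0 0 0 0 0;0 0 0 0 0;0 0 0 0 0",
)

```text
clock: 18.38
eef_pos: [525.3, 192.5, 218.2]
tcp_rot: [-3.142, 0.0, -2.836]
contact_force: [0.2, -0.8, 0.5]
opening: -0.002
```

```bash
python3 trk.py s14 1; python3 -c "
from h import *
f=lambda x,y,z:unproj('top',((x+.5)/4.6-.5+210,(y+.5)/4.6-.5+100),z)[:2]
p=f(268,155,93);print(p,p-(C+85*np.array([np.cos(YAW),np.sin(YAW)])))
a=cv2.imread('pics/t12f.png');b=r.grab_frame('top');d=cv2.absdiff(a,b).max(2)
print(d[110:230,220:330].max(), d.max())
o=cv2.imread('pics/top0.png');e=cv2.absdiff(o,b).max(2);print('jar/cap diff',e[155:190,370:405].max(),e[220:250,365:400].max(),'trans',e[155:185,108:138].max())
s=r.sense();print(s['contact_force'],s['clock'],np.abs(s['qvel']).max())"
```

```text
18.375 (np.float32(67.946045), np.float64(2.9999999999999916), 9)
[676.18859955 -45.56461918] [-1.96157433  3.23161151]
12 98
jar/cap diff 15 12 trans 131
[-0.74143143  0.21403987  0.31756171] 18.475 0.0018627981114856832
```

```bash
python3 -c "
from rig import r
print(r.sign_off())"
```

```text
the job is handed in; nothing more can be done
None
```

I flicked the peg with the closed fingertips and braked the wheel on the peg's third pass of the pointer. It stopped with the peg about 4 mm from the mark, inside the 16 mm limit. The job is handed in at about 18.5 s of the 58 s allowed; no verdict was reported.

- **Flick:** the wheel spun anticlockwise at about 2.7 rad/s and went past the pointer twice with nothing touching it.
- **Brake:** I pressed one closed fingertip pair on the wheel's face as the peg came round at about 1.05 rad/s, with about 22 N on the wrist. I then lifted straight off and moved the hand aside.
- **Last checks:**
  - The side view puts the peg 3° past the pointer (about 4.5 mm), and the top view puts it about 3.8 mm off.
  - The side-view angle stayed at 3.0° for the last 1.7 s, so the wheel is at rest, and the contact force is at noise level.
  - The jar and capacitor look unmoved. The arm hid the transformer and much of the driver in the last top view, so I could not check them, but the hand's path stayed well above them.

**Two things that disagreed:**
- While the finger was pressed down, the peg read about 4.5° short of the pointer. As I lifted, the arm sprang back and carried the wheel forward by about 7°; both readings are inside the tolerance.
- My peg detector once locked onto the lowered finger, so I re-measured those two frames with a narrower search before braking.

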